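# Line up the table condiments by height beside the call bell

### The arm

A 7-joint arm with a two-finger parallel gripper is mounted at the origin on a cart in front of the work surface, level with it; the furniture and walls round the work are solid. World frame = base frame: x ahead of the robot, y to its left, z up, the work surface at z = 0. Lengths are in m, angles in rad, forces in N, time in s.
With the tool pointing down it reaches from about 0.35 to 0.9 m from the base axis. Payload 8.1 kg.
Tool frame: the origin (TCP) lies at the very end of the fingers, on their centre line; the grasp point (between the pads) lies 19 mm behind it (arm.tcp_to_grasp is the z of the grasp point in the tool frame, in m); z points along the fingers, y is the line along which they close (so a half turn about z gives the same grasp; the last joint's range is limited). The gripper opens to 92 mm and grips with 3 to 60 N. Pads are 19 mm wide; open, the fingers measure 130 mm over their backs; the gripper's body (75 mm by 190 mm) begins 47 mm behind the grasp point.
Start: joints at [-1.359, 0.434, 0.025, 1.573, -0.012, 1.134, -0.075], TCP at [0.194, 0.594, 0.227] pointing down, gripper open.
Joint ranges: [-2.62, 2.62], [-0.44, 2.09], [-1.27, 1.32], [0.08, 2.57], [-1.32, 4.46], [0.12, 2], [-2.74, 2.74]. Speed limits (rad/s): [2.22, 2.22, 3.01, 3.01, 3.14, 3.14, 3.14].

### API

Orientations are given as a rotation vector (axis times angle).
In Python, from cell import readout, vision, sign_off, arm gives the robot as it stands. The module is installed in compiled form; this text tells all that it offers.
- The arm moves only by the shell command python3 -m creep 'ROWS' [FORCE]. ROWS is JSON, a list of rows, each a list of 5 numbers: the shift along the tool's x, y, z in units of 4 cm (1.0 is 4 cm), then the turn about the tool's z in units of 4 degrees (1.0 is 4 degrees), then the opening, from 0 (shut) to 1 (fully open). A call has 1 to 12 rows; each row shifts and turns the commanded pose from where the row before left it, along the tool's axes as they then stand; what a row does not reach is not made up. A row lasts 1/8 s, in which the tool goes at most 62.5 mm and 10.7 degrees, less where a joint would pass 70% of its speed; a pose out of reach is approached as far as the arm can. A call with a number of a shift or a turn outside -1 to 1 is refused whole. A call with a gripper value outside its range is refused whole. The fingers move at their own pace and stop on an object; FORCE is the grip in N (left out, the last holds). Time passes only in rows, so rows that do not move let the fingers close. It gives the time, the measured TCP pose, the force, the opening and the grip force at its end, in the units of the state.
- readout.observe(): the state, without advancing time (a new reading comes with each control period).
- vision.get_image(name): name is "side" or "top"; returns a dict with "pixels" (400x640x3 uint8, blue, green, red), "z_map" (400x640 float32, m along the optical axis (not along the pixel's ray), 0 where there is no reading), "camera_matrix" (3x3 intrinsics, pixels), "position" and "rotation" of the camera in the world. Camera axes: x right, y up, looking along -z (the intrinsics and any distortion apply to the point x, -y, -z); pixel columns grow to the right and rows downward; lengths in m; the calibration is good to about 2 mm. A picture is of the moment at which its call begins.
- sign_off(): hands the job in; it is judged then, once.
The state is a dict: "clock": time; "joints": joint angles; "dq": joint speeds; "joint_efforts": joint torques, N m; "position": TCP position; "ee_rot": TCP orientation; "force": force on the tool from outside, world axes, zero at the start; "ft_torque": the same for the moment, N m; "width": opening from 0.0 (shut) to 1.0 (fully open); "gripper_force": force on a finger pad.
Only numpy, scipy, OpenCV 4.12 (cv2) and the standard library are available. Lean on these libraries where they do the work, as an engineer would, in place of code of your own. Each camera call takes 0.05 s, during which the arm holds its last target. There are 200 camera calls.

### The job

Set out the serving board: stand the toothpick tin, the salt shaker, the spice jar and the pepper mill upright on the four round mats, one in the middle of each mat, in order of height, with the shortest on the mat next to the call bell (so that the bell stays easy to reach) rising to the tallest at the other end. Do not knock any of them over, and do not shove the bell out of place.

Things in the scene. Friction and masses are not known exactly. Their poses are not given: they have to be found in the camera images.
- toothpick_tin: Small upright round steel tin with a white cap, the shortest: 62 mm high, 41 mm across the steel body (43 mm at foot and cap, the cap is the top 18 mm), about 0.09 kg, loose. Origin: centre of its underside; z up.
- salt_shaker: Clear salt shaker with a grey domed metal top, second shortest: 90 mm high, 44 mm across up to 66 mm height, then narrowing to a dome 34 mm across, about 0.1 kg, loose. Origin: centre of its underside; z up.
- spice_jar: Round spice jar with a red cap and a paper label, second tallest: 106 mm high, body 42 mm across, cap (top 20 mm) 45 mm across, about 0.11 kg, loose. Origin: centre of its underside; z up.
- pepper_mill: Turned dark wooden pepper mill, the tallest: 150 mm high; foot 54 mm across, waist 40 mm across from 50 to 66 mm, shoulder 47 mm across at 98 mm, a thin steel ring, then an upright round head 42 mm across from 102 to 136 mm, domed to 142 mm, and a small steel nut 12 mm across on top; about 0.18 kg, loose, nothing turns. Origin: centre of its underside; z up.
- mat_1: One of four identical round black rubber mats, 76 mm across and 3 mm thick, fixed on the board, in one row along it, 85 mm from centre to centre. The numbers say nothing of their order: it is shuffled. Origin: centre of its underside, so things stand 3 mm above it.
- mat_2: One of four identical round black rubber mats, 76 mm across and 3 mm thick, fixed on the board, in one row along it, 85 mm from centre to centre. The numbers say nothing of their order: it is shuffled. Origin: centre of its underside, so things stand 3 mm above it.
- mat_3: One of four identical round black rubber mats, 76 mm across and 3 mm thick, fixed on the board, in one row along it, 85 mm from centre to centre. The numbers say nothing of their order: it is shuffled. Origin: centre of its underside, so things stand 3 mm above it.
- mat_4: One of four identical round black rubber mats, 76 mm across and 3 mm thick, fixed on the board, in one row along it, 85 mm from centre to centre. The numbers say nothing of their order: it is shuffled. Origin: centre of its underside, so things stand 3 mm above it.
- board: Wooden serving board, fixed, 110 x 380 mm and 10 mm thick, that carries the four mats. Origin: centre of its underside, on the worktop; y runs along the row of mats, x across it, z up. The mat centres lie at y = -0.1275, -0.0425, 0.0425 and 0.1275 m, x = 0; their upper face is 13 mm above the worktop.
- call_bell: Round silver-domed desk bell, 74 mm across and 59 mm high, loose, standing on the worktop just beyond one end of the board (either one), 0.25 m from the board's centre. A small black sauce bowl (76 mm across, 30 mm high, loose, not listed) stands likewise beyond the other end. Origin: centre of its underside.
Not all that is in view belongs to the job. Leave any pink or yellow look-alike of the salt_shaker alone. Leave any turquoise look-alike of the call_bell alone.

How it is judged:
By the outcome, as a careful person would: the job done as asked, in the order asked, and still so for the second after the job is handed in, with the robot touching nothing.
It also fails if it takes over 104 s, if anything falls off the work surface, if the arm or the gripper's body presses on something with over 40 N, if the wrist force passes 120 N, or if a joint passes its speed limit or range.

## Working session

There is one attempt and no reset: what is moved stays moved. The work goes in short steps, Python scripts to look and compute and a shell command to move; the robot and the scene stay as the last step left them, time stands still between calls to the robot, and variables do not carry over. Pictures are saved under pics/ and viewed, at most 14 in all, crops included, and the job is handed in when it is done.

```bash
mkdir -p pics
cat > h.py <<'E'
import numpy as np,cv2
from cell import readout,vision,sign_off,arm
def cloud(im):
    z=im["z_map"].astype(float);K=np.array(im["camera_matrix"]);v,u=np.mgrid[:400,:640]
    P=np.stack([(u-K[0,2])/K[0,0]*z,-(v-K[1,2])/K[1,1]*z,-z],-1)
    W=P@np.array(im["rotation"]).T+np.array(im["position"]);W[z==0]=np.nan
    return W
E
python3 - <<'E'
from h import *
for n in("top","side"):
    im=vision.get_image(n);cv2.imwrite(f"pics/{n}0.png",im["pixels"]);np.savez(f"{n}0.npz",W=cloud(im),p=im["pixels"]);print(n,im["position"],{k:np.shape(x) for k,x in im.items()})
s=readout.observe();print(s["position"],s["ee_rot"],s["width"],s["clock"],arm.tcp_to_grasp)
E
```

```text
Traceback (most recent call last):
  File "h.py", line 6, in cloud
    W=P@np.array(im["rotation"]).T+np.array(im["position"]);W[z==0]=np.nan
      ~~~~~~~~~~~~~~~~~~~~~~~~~~~~^~~~~~~~~~~~~~~~~~~~~~~~~
ValueError: operands could not be broadcast together with shapes (400,640) (3,)
```

```bash
sed -i 's/np.array(im\["rotation"\]).T/cv2.Rodrigues(np.array(im["rotation"],float))[0].T/' h.py
python3 - <<'E'
from h import *
for n in("top","side"):
    im=vision.get_image(n);cv2.imwrite(f"pics/{n}0.png",im["pixels"]);np.savez(f"{n}0.npz",W=cloud(im),p=im["pixels"]);print(n,im["position"],im["rotation"],{k:np.shape(x) for k,x in im.items()})
s=readout.observe();print(s["position"],s["ee_rot"],s["width"],s["clock"],arm.tcp_to_grasp)
E
```

```text
top [ 0.37425634 -0.00494548  1.19619799] [ 0.12176452 -0.11184575 -1.54918826] {'pixels': (400, 640, 3), 'z_map': (400, 640), 'camera_matrix': (3, 3), 'position': (3,), 'rotation': (3,)}
side [0.35520328 0.81279951 0.48012237] [ 0.16673663 -1.54202092 -2.47547478] {'pixels': (400, 640, 3), 'z_map': (400, 640), 'camera_matrix': (3, 3), 'position': (3,), 'rotation': (3,)}
[0.19345372 0.59390689 0.2261422 ] [-4.92618715e-01 -3.10264023e+00  1.89111038e-03] 1.0005224942535527 0.15 -0.0188
```

View pics/top0.png

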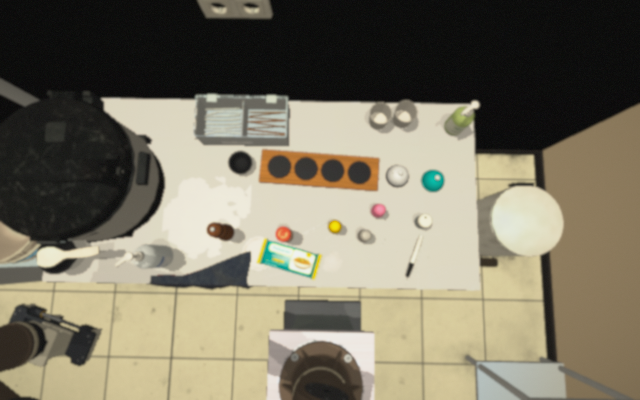

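View pics/side0.png

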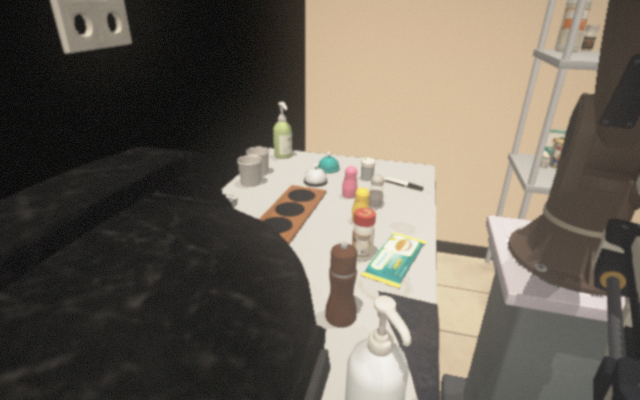

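```bash
cat > obj.py <<'E'
from h import *
seed=dict(mill=(220,231),jar=(285,234),yellow=(335,227),salt=(365,236),pink=(379,210),tin=(424,221),bell=(397,175),turq=(433,180),bowl=(240,161))
def circ(W,c,r=.05,zlo=.02):
    d=W[(np.hypot(W[...,0]-c[0],W[...,1]-c[1])<r)&(W[...,2]>zlo)]
    return d
E
python3 - <<'E'
from obj import *
f=np.load("top0.npz");W=f["W"]
print("table z",[np.round(W[v,u],4) for u,v in((190,200),(310,230),(450,250),(460,150))])
for k,(u,v) in seed.items():
    c=W[v,u];d=circ(W,c,.045);zm=np.percentile(d[:,2],97)
    t=d[d[:,2]>zm-.012]
    print(k,np.round(c,3),"top",zm.round(3),"n",len(d),"mid all",((np.percentile(d,3,0)+np.percentile(d,97,0))/2).round(3)[:2],"ext",(np.percentile(d,97,0)-np.percentile(d,3,0)).round(3)[:2],"topc",t.mean(0).round(3)[:2],len(t))
for u,v in((279,167),(306,169),(332,171),(359,173)):
    # dark centroid
    p=f["p"].max(2);m=np.zeros_like(p);m[v-14:v+15,u-14:u+15]=1
    y,x=np.nonzero((p<70)&(m>0));print("mat",W[y,x].mean(0).round(4),len(x))
for n,(a,b,c2,d2) in dict(pot=(0,160,90,290),box=(195,290,92,145)).items():
    w=W[c2:d2,a:b].reshape(-1,3);w=w[w[:,2]>.03];print(n,np.nanpercentile(w,2,0).round(3),np.nanpercentile(w,98,0).round(3))
S=np.load("side0.npz")["W"]
for k,(u,v) in dict(mill=(342,285),jar=(363,235),salt=(376,192),tin=(367,170)).items(): print(k,S[v,u].round(3))
E
```

```text
table z [array([0.5392, 0.4254, 0.003 ]), array([0.4514, 0.0428, 0.0015]), array([ 0.3975, -0.3927,  0.0025]), array([ 0.7193, -0.4365, -0.0026])]
mill [0.435 0.289 0.133] top 0.147 n 381 mid all [0.441 0.304] ext [0.043 0.037] topc [0.441 0.306] 173
jar [0.432 0.11  0.106] top 0.11 n 231 mid all [0.433 0.116] ext [0.037 0.039] topc [0.434 0.118] 187
yellow [ 0.456 -0.033  0.089] top 0.091 n 155 mid all [ 0.462 -0.031] ext [0.036 0.036] topc [ 0.461 -0.031] 95
salt [ 0.431 -0.12   0.089] top 0.091 n 170 mid all [ 0.436 -0.118] ext [0.035 0.034] topc [ 0.436 -0.121] 96
pink [ 0.508 -0.161  0.087] top 0.091 n 169 mid all [ 0.513 -0.16 ] ext [0.034 0.033] topc [ 0.513 -0.162] 91
tin [ 0.481 -0.299  0.06 ] top 0.066 n 194 mid all [ 0.484 -0.299] ext [0.036 0.037] topc [ 0.484 -0.3  ] 160
bell [ 0.624 -0.224  0.039] top 0.056 n 326 mid all [ 0.628 -0.227] ext [0.054 0.054] topc [ 0.629 -0.229] 26
turq [ 0.61  -0.334  0.041] top 0.056 n 331 mid all [ 0.616 -0.339] ext [0.056 0.053] topc [ 0.616 -0.341] 21
bowl [0.668 0.272 0.008] top 0.1 n 235 mid all [0.666 0.269] ext [0.079 0.069] topc [0.706 0.267] 10
mat [0.6514 0.1452 0.0135] 315
mat [nan nan nan] 318
mat [nan nan nan] 322
mat [nan nan nan] 327
pot [0.314 0.475 0.058] [0.771 0.872 0.381]
box [0.715 0.12  0.032] [0.847 0.393 0.107]
mill [0.438 0.328 0.084]
jar [0.432 0.141 0.066]
salt [ 0.435 -0.106  0.048]
tin [ 0.483 -0.282  0.035]
```

```bash
python3 - <<'E'
from obj import *
f=np.load("top0.npz");W=f["W"];M=[]
for u,v in((279,167),(306,169),(332,171),(359,173)):
    p=f["p"].max(2);m=np.zeros_like(p);m[v-14:v+15,u-14:u+15]=1
    y,x=np.nonzero((p<70)&(m>0));M.append(np.nanmean(W[y,x],0))
M=np.array(M);print(M.round(4),"centre",M.mean(0).round(4));d=M[0]-M[3];print(np.hypot(*d[:2])/3,np.degrees(np.arctan2(d[0],d[1])))
p=W[235:275,110:175].reshape(-1,3);p=p[p[:,2]>.03];print("pump",np.nanpercentile(p,2,0),np.nanpercentile(p,98,0))
p=W[255:300,0:240].reshape(-1,3);p=p[p[:,2]>.03]; print(np.nanmax(p[:,2]))
p=W[90:120,195:292].reshape(-1,3);q=W[120:148,195:292].reshape(-1,3)
for a in(p,q): print("box",np.nanpercentile(a[a[:,2]>.03],[1,50,99],axis=0).round(3).tolist())
E
python3 -m creep '[[0,0,-1,0,0.75],[0,0,-1,0,0.75],[0,0,-1,0,0.75],[0,0,-1,1,0.75]]' 20
```

```text
[[ 0.6514  0.1452  0.0135]
 [ 0.6463  0.0608  0.0135]
 [ 0.6412 -0.0239  0.0133]
 [ 0.6361 -0.1084  0.0131]] centre [0.6437 0.0184 0.0134]
0.08469770446999703 3.4609452218170724
pump [0.33284199 0.46583621 0.03559948] [0.42005025 0.60023853 0.2149823 ]
0.21784718061994324
box [[0.782, 0.12, 0.031], [0.842, 0.273, 0.064], [0.849, 0.394, 0.109]]
box [[0.714, 0.12, 0.031], [0.742, 0.259, 0.057], [0.792, 0.393, 0.107]]
clock: 0.65
position: [0.1935, 0.594, 0.3878]
ee_rot: [-0.603, -3.083, 0.001]
force: [-0.1, 0.5, -0.1]
width: 0.755
gripper_force: 0.0
```

```bash
python3 -m creep '[[0,0,0,1,0.75],[0,0,0,1,0.75],[0,0,0,1,0.75],[0,0,0,1,0.75],[0,0,0,1,0.75],[0,0,0,1,0.75],[0,0,0,1,0.75],[0,0,0,1,0.75],[0,0,0,1,0.75],[0,0,0,1,0.75],[0,0,0,1,0.75],[0,0,0,1,0.75]]'
python3 -m creep '[[0,0,0,1,0.75],[0,0,0,1,0.75],[0,0,0,1,0.75],[0,0,0,1,0.75],[0,0,0,1,0.75],[-1,0.2,0,0,0.75],[-1,0.8,0,0,0.75],[-1,0.9,0,0,0.75],[-1,1,0,0,0.75],[-1,1,0,0,0.75],[-1,1,0,0,0.75],[-1,1,0,0,0.75]]'
```

```text
clock: 2.15
position: [0.1934, 0.5941, 0.3863]
ee_rot: [1.806, 2.571, -0.001]
force: [-0.7, -0.8, 0.7]
width: 0.752
gripper_force: 0.0
clock: 3.65
position: [0.4302, 0.3126, 0.3867]
ee_rot: [-2.222, -2.221, -0.0]
force: [0.9, 0.4, -0.8]
width: 0.75
gripper_force: 0.0
```

```bash
python3 -m creep '[[-0.2,0.28,1,0,0.75],[0,0,1,0,0.75],[0,0,1,0,0.75],[0,0,1,0,0.75],[0,0,1,0,0.75],[0,0,0,0,0.75]]'
python3 - <<'E'
from h import *
im=vision.get_image("top");s=vision.get_image("side")
cv2.imwrite("pics/a.png",np.hstack([cv2.resize(im["pixels"][180:280,170:290],(400,333)),cv2.resize(s["pixels"][200:350,270:450],(400,333))]))
E
```

```text
clock: 4.4
position: [0.4387, 0.3048, 0.1844]
ee_rot: [-2.222, -2.221, 0.009]
force: [0.4, -1.0, 0.4]
width: 0.75
gripper_force: 0.0
```

View pics/a.png

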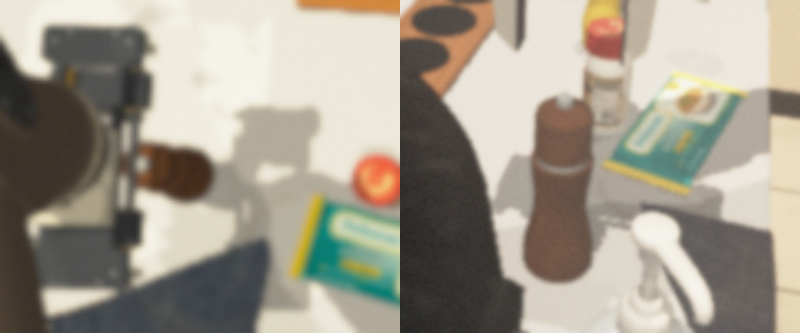

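```bash
python3 -m creep '[[0,0,0.7,0,0.75],[0,0,0.7,0,0.75],[0,0,0.65,0,0.75],[0,0,0,0,0.75],[0,0,0,0,0.3],[0,0,0,0,0.3],[0,0,0,0,0.3],[0,0,0,0,0.3],[0,0,0,0,0.3]]' 20
```

```text
clock: 5.62
position: [0.4411, 0.3065, 0.1054]
ee_rot: [-2.222, -2.221, -0.002]
force: [0.9, -0.8, 7.0]
width: 0.452
gripper_force: 20.0
```

```bash
python3 -m creep '[[0,0,-0.5,0,0.3],[0,0,-0.7,0,0.3],[0,0,-0.8,0,0.3],[-0.5,0.65,0,0,0.3],[-0.5,0.65,0,0,0.3],[-0.5,0.65,0,0,0.3],[-0.5,0.65,0,0,0.3],[-0.5,0.65,0,0,0.3],[-0.5,0.65,0,0,0.3],[-0.5,0.65,0,0,0.3],[-0.5,0.65,0,0,0.3],[0,0,0,0,0.3]]'
python3 - <<'E'
from h import *
im=vision.get_image("top");s=vision.get_image("side")
cv2.imwrite("pics/b.png",np.hstack([cv2.resize(im["pixels"][100:200,230:350],(400,333)),cv2.resize(s["pixels"][130:280,220:400],(400,333))]))
print(readout.observe()["position"])
E
```

```text
clock: 7.12
position: [0.6497, 0.1428, 0.1842]
ee_rot: [2.226, 2.215, -0.002]
force: [-1.1, 0.6, -1.2]
width: 0.454
gripper_force: 20.0
[0.64791311 0.14593422 0.18411484]
```

View pics/b.png

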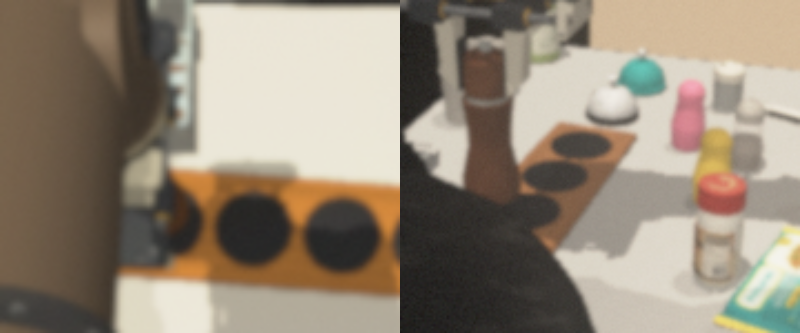

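```bash
python3 -m creep '[[0,0.05,0.6,0,0.3],[0,0,0.5,0,0.3],[0,0,0.3,0,0.3],[0,0,0.1,0,0.3],[0,0,0.08,0,0.3],[0,0,0,0,0.3]]'
```

```text
clock: 7.98
position: [0.6506, 0.1461, 0.1219]
ee_rot: [2.222, 2.221, 0.001]
force: [0.3, 0.0, -1.0]
width: 0.451
gripper_force: 20.0
```

```bash
python3 -m creep '[[0,0,0.05,0,0.3],[0,0,0.04,0,0.3],[0,0,0,0,0.3]]'
```

```text
clock: 8.35
position: [0.6509, 0.146, 0.1185]
ee_rot: [2.222, 2.22, 0.002]
force: [0.4, -0.1, 2.4]
width: 0.451
gripper_force: 20.0
```

```bash
python3 -m creep '[[0,0,0,0,0.5],[0,0,0,0,0.6],[0,0,0,0,0.7],[0,0,0,0,0.7],[0,0,-0.4,0,0.7],[0,0,-1,0,0.7],[0,0,-1,0,0.7],[0,0,-0.6,0,0.7],[0,-1,0,0,0.7],[0,-1,0,0,0.7],[0,-1,0,0,0.7],[0,0,0,0,0.7]]'
```

```text
clock: 9.85
position: [0.5283, 0.1463, 0.2393]
ee_rot: [-2.22, -2.221, -0.002]
force: [0.7, -0.7, -0.6]
width: 0.7
gripper_force: 0.0
```

```bash
python3 -m creep '[[-0.35,-0.8,0,0,0.75],[-0.35,-0.8,0,0,0.75],[0,-0.82,0,0,0.75],[0,0,0,0,0.75]]'
python3 - <<'E'
from h import *
im=vision.get_image("top");s=vision.get_image("side");W=cloud(im)
d=W[(np.hypot(W[...,0]-.6514,W[...,1]-.1452)<.05)&(W[...,2]>.14)];print("mill",len(d),d.mean(0),np.ptp(d,axis=0))
cv2.imwrite("pics/c.png",np.hstack([cv2.resize(im["pixels"][140:260,240:384],(400,333)),cv2.resize(s["pixels"][130:280,220:400],(400,333))]))
E
```

```text
clock: 10.35
position: [0.433, 0.1181, 0.2389]
ee_rot: [-2.222, -2.22, -0.002]
force: [0.1, 0.5, 0.0]
width: 0.752
gripper_force: 0.0
mill 175 [0.64796056 0.14591076 0.15349081] [0.04107562 0.03963582 0.02491313]
```

View pics/c.png

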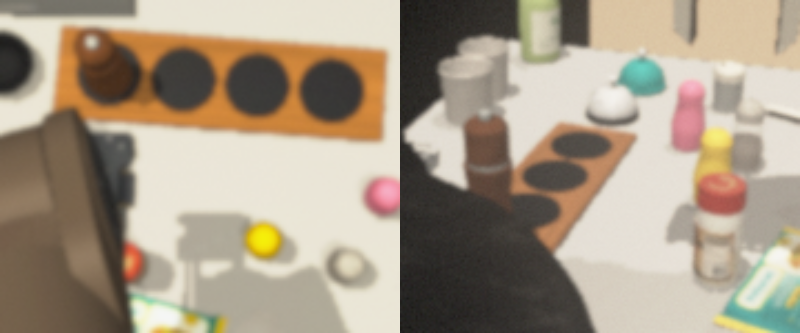

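Mill stands upright on the end mat (crop 105,75), within a few mm of its centre. Now the jar.

```bash
python3 -m creep '[[0,0,1,0,0.75],[0,0,1,0,0.75],[0,0,1,0,0.75],[0,0,0.9,0,0.75],[0,0,0.85,0,0.75],[0,0,0,0,0.75],[0,0,0,0,0.3],[0,0,0,0,0.3],[0,0,0,0,0.3],[0,0,0,0,0.3],[0,0,0,0,0.3]]' 20
```

```text
clock: 11.82
position: [0.4345, 0.1185, 0.0488]
ee_rot: [2.222, 2.22, 0.003]
force: [1.4, -0.8, 7.8]
width: 0.483
gripper_force: 19.9
```

```bash
python3 -m creep '[[0,0,0,0,0.6],[0,0,0,0,0.6],[0,0,0.1,0,0.6],[0,0,0,0,0.6],[0,0,0,0,0.3],[0,0,0,0,0.3],[0,0,0,0,0.3],[0,0,0,0,0.3]]' 20
```

```text
clock: 12.82
position: [0.4336, 0.1181, 0.0439]
ee_rot: [-2.222, -2.221, -0.0]
force: [0.4, 0.7, -1.0]
width: 0.484
gripper_force: 20.0
```

```bash
python3 -m creep '[[0,0,-0.4,0,0.3],[0,0,-0.6,0,0.3],[0,0,-0.6,0,0.3],[-0.2,0.6,0,0,0.3],[-0.2,0.7,0,0,0.3],[-0.2,0.7,0,0,0.3],[-0.2,0.7,0,0,0.3],[-0.2,0.7,0,0,0.3],[-0.2,0.7,0,0,0.3],[-0.23,0.6,0,0,0.3],[0,0.6,0,0,0.3],[0,0,0,0,0.3]]'
python3 - <<'E'
from h import *
s=vision.get_image("side")
cv2.imwrite("pics/d.png",cv2.resize(s["pixels"][130:280,220:400],(540,450)))
print(readout.observe()["position"])
E
```

```text
clock: 14.32
position: [0.6466, 0.0605, 0.1074]
ee_rot: [2.222, 2.22, -0.0]
force: [-1.3, 0.0, -1.7]
width: 0.475
gripper_force: 20.0
[0.64535102 0.06062167 0.10730677]
```

View pics/d.png

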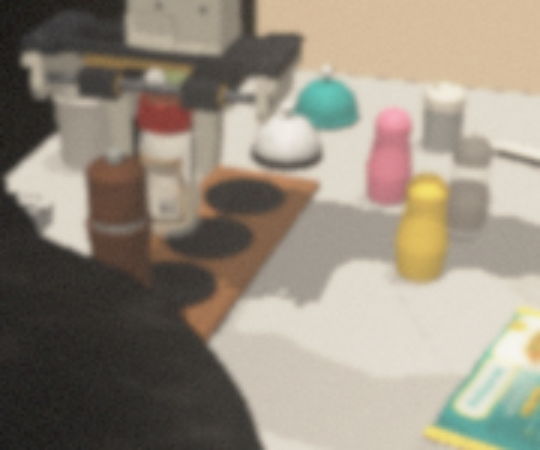

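```bash
python3 -m creep '[[0,0,0.5,0,0.3],[0,0,0.4,0,0.3],[0,0,0.2,0,0.3],[0,0,0.08,0,0.3],[0,0,0,0,0.3]]'
python3 -m creep '[[0,0,0.04,0,0.3],[0,0,0.02,0,0.3],[0,0,0,0,0.3]]'
```

```text
clock: 15.0
position: [0.6456, 0.0608, 0.0609]
ee_rot: [2.222, 2.221, 0.0]
force: [-0.6, -0.4, -0.8]
width: 0.481
gripper_force: 20.0
clock: 15.38
position: [0.6456, 0.0608, 0.0585]
ee_rot: [2.222, 2.221, 0.0]
force: [1.0, 0.4, -1.2]
width: 0.481
gripper_force: 20.0
```

```bash
python3 -m creep '[[0,0,0.04,0,0.3],[0,0,0,0,0.3],[0,0,0.02,0,0.3],[0,0,0,0,0.3]]'
```

```text
clock: 15.88
position: [0.646, 0.0608, 0.0568]
ee_rot: [2.222, 2.22, 0.001]
force: [-1.5, -0.1, 7.3]
width: 0.482
gripper_force: 20.0
```

Contact; release slowly, rise, go above the salt shaker (0.436, -0.121).

```bash
python3 -m creep '[[0,0,0,0,0.49],[0,0,0,0,0.51],[0,0,0,0,0.55],[0,0,0,0,0.65],[0,0,0,0,0.7],[0,0,-0.4,0,0.7],[0,0,-1,0,0.7],[0,0,-1,0,0.7],[0,0,-1,0,0.7],[0,0,-0.8,0,0.7],[-0.5,-1,0,0,0.7],[-1,-1,0,0,0.7]]'
python3 -m creep '[[-1,-1,0,0,0.7],[-1,-1,0,0,0.7],[-1,-1,0,0,0.7],[-0.05,-0.25,0,0,0.7],[0,0,0,0,0.7]]'
python3 - <<'E'
from h import *
im=vision.get_image("top");s=vision.get_image("side");W=cloud(im);print(readout.observe()["position"])
for n,c,z in(("mill",(.6514,.1452),.135),("jar",(.6463,.0608),.1)):
  d=W[(np.hypot(W[...,0]-c[0],W[...,1]-c[1])<.045)&(W[...,2]>z)];print(n,len(d),d.mean(0),d[:,2].max())
cv2.imwrite("pics/e.png",np.hstack([cv2.resize(im["pixels"][140:260,260:404],(400,333)),cv2.resize(s["pixels"][130:280,220:400],(400,333))]))
E
```

```text
clock: 17.38
position: [0.5651, 0.0016, 0.2252]
ee_rot: [2.218, 2.223, 0.003]
force: [1.2, -1.2, 0.7]
width: 0.698
gripper_force: 0.0
clock: 18.0
position: [0.4355, -0.121, 0.2249]
ee_rot: [2.223, 2.219, 0.003]
force: [0.8, -0.1, 1.1]
width: 0.704
gripper_force: 0.0
[ 0.4366496  -0.12008481  0.22442873]
mill 180 [0.64756854 0.14571256 0.15311202] 0.16602505716745375
jar 197 [0.64238371 0.06044684 0.11831424] 0.124282170829769
```

View pics/e.png

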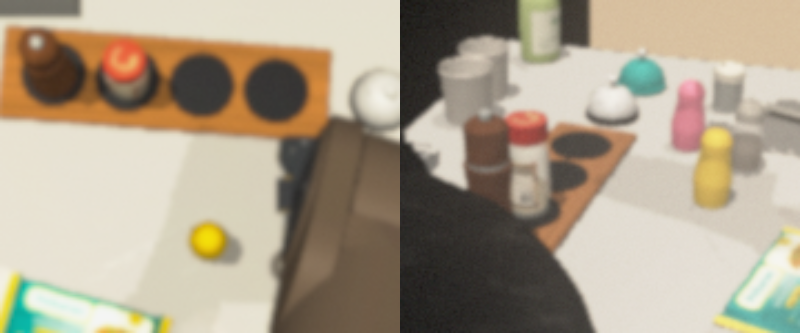

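```bash
python3 -m creep '[[0,0,0.3,-1,0.75],[0,0,0.3,-1,0.75],[0,0,0.3,-1,0.75],[0,0,0.4,-1,0.75],[0,0,0.5,-1,0.75],[0,0,1,0,0.75],[0,0,1,0,0.75],[0,0,1,0,0.75],[0,0,0,0,0.75]]' 20
python3 -m creep '[[0,0,0,0,0.3],[0,0,0,0,0.3],[0,0,0,0,0.3],[0,0,0,0,0.3],[0,0,0,0,0.3]]' 20
```

```text
clock: 19.23
position: [0.4344, -0.12, 0.0297]
ee_rot: [-1.798, -2.57, 0.004]
force: [-0.6, 1.1, 1.1]
width: 0.752
gripper_force: 0.0
clock: 19.85
position: [0.4365, -0.1211, 0.0328]
ee_rot: [1.802, 2.572, 0.002]
force: [0.0, 1.2, 9.6]
width: 0.435
gripper_force: 20.4
```

Run:
```python
from h import *
s=vision.get_image("side");o=readout.observe();print(o["width"],o["force"],o["position"])
cv2.imwrite("pics/f.png",cv2.resize(s["pixels"][110:230,310:454],(600,500)))
```

```text
0.4365163658593785 [0.97051147 0.21430458 8.40489615] [ 0.436453   -0.1211113   0.03279772]
```

View pics/f.png

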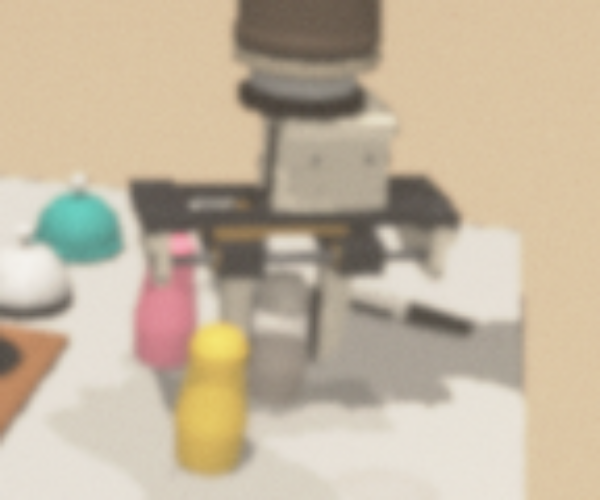

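```bash
python3 -m creep '[[0,0,-0.3,0,0.3],[0,0,-0.4,0,0.3],[0,0,-0.5,0,0.3],[0,0,-0.6,0,0.3],[0,0,-0.4,0,0.3],[0,0,0,0,0.3]]'
python3 - <<'E'
from h import *
s=vision.get_image("side");o=readout.observe();print(o["width"],o["force"],o["position"])
cv2.imwrite("pics/g.png",cv2.resize(s["pixels"][90:210,310:454],(600,500)))
E
```

```text
clock: 20.65
position: [0.436, -0.1212, 0.1212]
ee_rot: [1.802, 2.571, 0.002]
force: [0.2, 0.3, -0.8]
width: 0.434
gripper_force: 19.7
0.4357418695364873 [-0.16447261 -1.05792357 -1.51458348] [ 0.43553067 -0.1209923   0.12035787]
```

View pics/g.png

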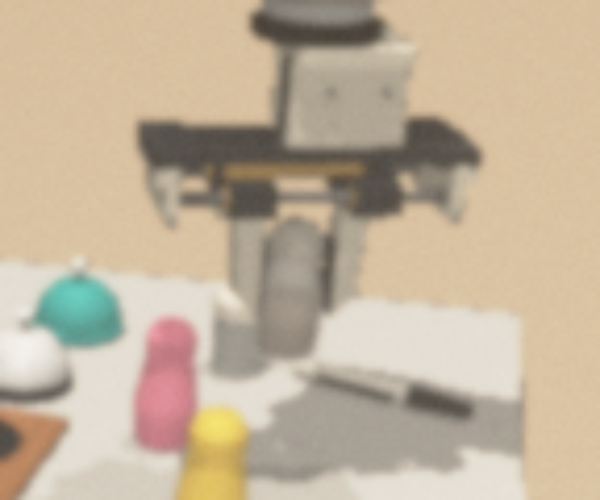

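```bash
python3 -m creep '[[0,0,-0.2,1,0.3],[0,0,-0.3,1,0.3],[0,0,-0.3,1,0.3],[0,0,0,1,0.3],[0,0,0,1,0.3],[0,0,0,0,0.3]]'
python3 -m creep '[[0.3,0.5,0,0,0.3],[0.3,0.7,0,0,0.3],[0.3,0.7,0,0,0.3],[0.3,0.7,0,0,0.3],[0.3,0.7,0,0,0.3],[0.3,0.7,0,0,0.3],[0.3,0.7,0,0,0.3],[0.33,0.43,0.3,0,0.3],[0,0,0.6,0,0.3],[0,0,0.6,0,0.3],[0,0,0.6,0,0.3],[0,0,0,0,0.3]]'
```

```text
clock: 21.45
position: [0.4348, -0.121, 0.1513]
ee_rot: [-2.221, -2.22, 0.002]
force: [-0.4, -0.5, -1.4]
width: 0.436
gripper_force: 19.7
clock: 22.95
position: [0.6396, -0.0229, 0.0655]
ee_rot: [-2.218, -2.22, 0.004]
force: [0.2, -0.2, 0.2]
width: 0.436
gripper_force: 19.7
```

```bash
python3 -m creep '[[0,0.04,0.3,0,0.3],[0,0,0.14,0,0.3],[0,0,0.04,0,0.3],[0,0,0,0,0.3]]'
python3 -m creep '[[0,0,0.04,0,0.3],[0,0,0,0,0.3],[0,0,0,0,0.3]]'
```

```text
clock: 23.45
position: [0.6424, -0.0241, 0.049]
ee_rot: [2.222, 2.22, 0.001]
force: [-0.1, 0.3, -0.2]
width: 0.435
gripper_force: 19.7
clock: 23.82
position: [0.6423, -0.0241, 0.0472]
ee_rot: [2.222, 2.221, 0.0]
force: [-0.2, -0.8, -1.0]
width: 0.438
gripper_force: 19.7
```

```bash
python3 -m creep '[[0,0,0.04,0,0.3],[0,0,0,0,0.3],[0,0,0,0,0.3]]'; python3 -m creep '[[0,0,0.03,0,0.3],[0,0,0,0,0.3]]'
```

```text
clock: 24.2
position: [0.6425, -0.024, 0.046]
ee_rot: [2.222, 2.22, 0.001]
force: [-1.6, -0.3, 5.8]
width: 0.436
gripper_force: 20.2
clock: 24.45
position: [0.6426, -0.0241, 0.0458]
ee_rot: [2.222, 2.22, 0.002]
force: [-5.7, 1.2, 15.9]
width: 0.438
gripper_force: 20.9
```

```bash
python3 -m creep '[[0,0,-0.04,0,0.3],[0,0,0,0,0.47],[0,0,0,0,0.52],[0,0,0,0,0.6],[0,0,0,0,0.7],[0,0,-0.4,0,0.7],[0,0,-1,0,0.7],[0,0,-1,0,0.7],[0,0,-1,0,0.7],[-1,-0.6,0,0,0.7],[-1,-0.6,0,0,0.7],[-1,-0.6,0,0,0.7]]'
python3 -m creep '[[-1,-0.6,0,0,0.7],[-1,-0.6,0,0,0.7],[-1,-0.6,0,0,0.7],[-0.9,-0.38,0,0,0.7],[0,0,0,0,0.7]]'
python3 - <<'E'
from h import *
im=vision.get_image("top");s=vision.get_image("side");W=cloud(im);print(readout.observe()["position"])
for n,c,z in(("mill",(.6514,.1452),.135),("jar",(.6463,.0608),.1),("salt",(.6412,-.0239),.085)):
  d=W[(np.hypot(W[...,0]-c[0],W[...,1]-c[1])<.045)&(W[...,2]>z)];print(n,len(d),d.mean(0),d[:,2].max())
cv2.imwrite("pics/i.png",np.hstack([cv2.resize(im["pixels"][140:260,310:454],(400,333)),cv2.resize(s["pixels"][110:260,240:420],(400,333))]))
E
```

```text
clock: 25.95
position: [0.5696, -0.1453, 0.1833]
ee_rot: [2.221, 2.22, 0.002]
force: [0.6, -1.0, 0.3]
width: 0.7
gripper_force: 0.0
clock: 26.58
position: [0.481, -0.3038, 0.1835]
ee_rot: [2.227, 2.212, -0.001]
force: [0.3, -0.1, 0.3]
width: 0.7
gripper_force: 0.0
[ 0.48307892 -0.29996066  0.18270705]
mill 178 [0.64771524 0.14584366 0.15320923] 0.16550854296425133
jar 198 [0.64237857 0.06048779 0.11834674] 0.12437143728376743
salt 105 [ 0.63768912 -0.02568913  0.0977784 ] 0.10820554106740232
```

View pics/i.png

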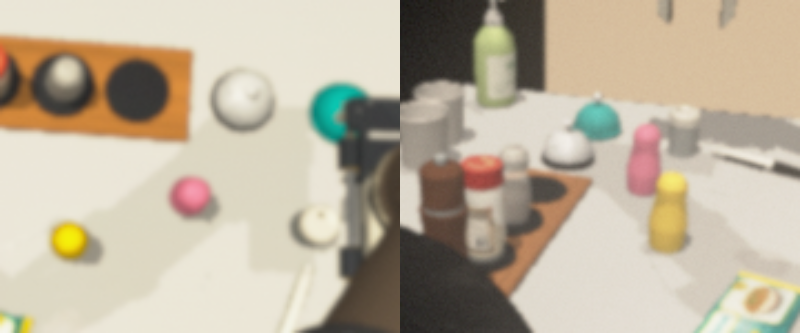

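```bash
python3 -m creep '[[0,0,0.2,1,0.7],[0,0,0.2,1,0.7],[0,0,0.2,1,0.7],[0,0,0.2,1,0.7],[0,0,0.2,1,0.7],[0,0,0.2,1,0.7],[0,0,0,1,0.7],[0,0,0,1,0.7],[0,0,0,1,0.7],[0,0,0,1,0.7],[0,0,0,1,0.7],[0,0,0,1,0.7]]'
python3 -m creep '[[0,0,0,1,0.7],[0,0,0,1,0.7],[0,0,0,1,0.7],[0,0,0.6,0,0.7],[0,0,0.8,0,0.7],[0,0,0.8,0,0.7],[0,0,0.6,0,0.7],[0,0,0.3,0,0.7],[0,0,0,0,0.7]]'
```

```text
clock: 28.18
position: [0.4841, -0.2981, 0.1341]
ee_rot: [-2.932, -1.125, -0.001]
force: [0.0, -0.7, -0.3]
width: 0.7
gripper_force: 0.0
clock: 29.3
position: [0.4832, -0.299, 0.0096]
ee_rot: [-3.033, -0.814, 0.001]
force: [0.5, -0.9, -0.3]
width: 0.697
gripper_force: 0.0
```

```bash
python3 -m creep '[[0,0,0,0,0.3],[0,0,0,0,0.3],[0,0,0,0,0.3],[0,0,0,0,0.3],[0,0,0,0,0.3]]' 20
python3 -m creep '[[0,0,-0.3,0,0.3],[0,0,-0.8,0,0.3],[0,0,-0.9,-1,0.3],[0,0,-1,-1,0.3],[0,0,0,-1,0.3],[0,0,0,-1,0.3],[0,0,0,-1,0.3],[0,0,0,-1,0.3],[0,0,0,-1,0.3],[0,0,0,-1,0.3],[0,0,0,-1,0.3],[0,0,0,-1,0.3]]'
python3 -m creep '[[0,0,0,-1,0.3],[0,0,0,-1,0.3],[0,0,0,-1,0.3],[0,0,0,-1,0.3],[0,0,0,-1,0.3],[0,0,0,0,0.3]]'
```

```text
clock: 29.92
position: [0.4835, -0.3004, 0.0105]
ee_rot: [3.034, 0.812, 0.002]
force: [-0.3, 0.1, 7.1]
width: 0.459
gripper_force: 20.0
clock: 31.42
position: [0.4823, -0.2997, 0.1302]
ee_rot: [-2.572, -1.803, 0.001]
force: [0.7, -1.1, -1.1]
width: 0.455
gripper_force: 20.0
clock: 32.17
position: [0.4824, -0.2999, 0.1302]
ee_rot: [-2.223, -2.219, 0.0]
force: [0.2, -0.3, -0.7]
width: 0.46
gripper_force: 20.0
```

```bash
python3 -m creep '[[0.5,0.4,0,0,0.3],[0.6,0.5,0,0,0.3],[0.7,0.6,0,0,0.3],[0.7,0.6,0,0,0.3],[0.7,0.6,0,0,0.3],[0.7,0.6,0,0,0.3],[0.6,0.4,0,0,0.3],[0.29,0.15,0,0,0.3],[0,0,0.7,0,0.3],[0,0,0.7,0,0.3],[0,0,0.7,0,0.3],[0,0,0.3,0,0.3]]'
python3 -m creep '[[0,0,0.12,0,0.3],[0,0,0.04,0,0.3],[0,0,0,0,0.3]]'
```

```text
clock: 33.67
position: [0.6355, -0.1092, 0.0326]
ee_rot: [-2.223, -2.217, 0.003]
force: [0.0, 0.5, -1.2]
width: 0.449
gripper_force: 20.0
clock: 34.05
position: [0.6375, -0.1086, 0.0283]
ee_rot: [2.222, 2.22, 0.001]
force: [0.0, -0.4, -0.9]
width: 0.456
gripper_force: 20.0
```

```bash
python3 -m creep '[[0,0,0.06,0,0.3],[0,0,0,0,0.3],[0,0,0,0,0.3]]'; python3 -m creep '[[0,0,0.03,0,0.3],[0,0,0,0,0.3],[0,0,0,0,0.3]]'
```

```text
clock: 34.42
position: [0.6371, -0.1084, 0.0253]
ee_rot: [2.222, 2.221, 0.0]
force: [-0.3, 0.5, -1.0]
width: 0.457
gripper_force: 20.0
clock: 34.8
position: [0.637, -0.1084, 0.0239]
ee_rot: [-2.222, -2.221, 0.0]
force: [-0.0, 0.2, -0.5]
width: 0.456
gripper_force: 20.0
```

```bash
python3 -m creep '[[0,0,0.02,0,0.3],[0,0,0,0,0.3]]'; python3 -m creep '[[0,0,0,0,0.49],[0,0,0,0,0.53],[0,0,0,0,0.6],[0,0,0,0,0.7],[0,0,-0.4,0,0.7],[0,0,-1,0,0.7],[0,0,-1,0,0.7],[0,0,-1,0,0.7],[0,-1,-0.5,0,0.7],[0,-1,0,0,0.7],[-0.5,-1,0,0,0.7],[-1,-1,0,0,0.7]]'
python3 -m creep '[[-1,-0.5,0,0,0.7],[-1,0,0,0,0.7],[-1,0,0,0,0.7],[0,0,0,0,0.7]]'
python3 - <<'E'
from h import *
im=vision.get_image("top");s=vision.get_image("side");W=cloud(im);print(readout.observe()["position"])
for n,c,z in(("mill",(.6514,.1452),.135),("jar",(.6463,.0608),.1),("salt",(.6412,-.0239),.085),("tin",(.6361,-.1084),.062),("bell",(.629,-.229),.03)):
  d=W[(np.hypot(W[...,0]-c[0],W[...,1]-c[1])<.045)&(W[...,2]>z)];print(n,len(d),d.mean(0),d[:,2].max())
cv2.imwrite("pics/j.png",np.hstack([cv2.resize(im["pixels"][130:230,250:410],(400,250)),cv2.resize(s["pixels"][130:250,240:400],(400,250))]))
E
```

```text
clock: 35.05
position: [0.6372, -0.1085, 0.0236]
ee_rot: [2.222, 2.22, 0.001]
force: [-0.9, 0.3, 4.7]
width: 0.457
gripper_force: 20.0
clock: 36.55
position: [0.4763, -0.1676, 0.1801]
ee_rot: [2.218, 2.224, 0.003]
force: [0.5, -1.0, 0.3]
width: 0.701
gripper_force: 0.0
clock: 37.05
position: [0.4561, -0.2921, 0.1805]
ee_rot: [2.226, 2.213, -0.001]
force: [-0.7, -0.2, -0.7]
width: 0.695
gripper_force: 0.0
[ 0.45677911 -0.2884044   0.17971487]
mill 178 [0.64754782 0.1457009  0.15316723] 0.16617313258436361
jar 197 [0.64249272 0.06052842 0.11828208] 0.1262424719612638
salt 106 [ 0.63758106 -0.02550345  0.09810153] 0.10564532738015542
tin 158 [ 0.63496392 -0.104675    0.07423591] 0.08043575008604664
bell 235 [ 0.62917249 -0.22735106  0.03835569] 0.06282014939360248
```

View pics/j.png

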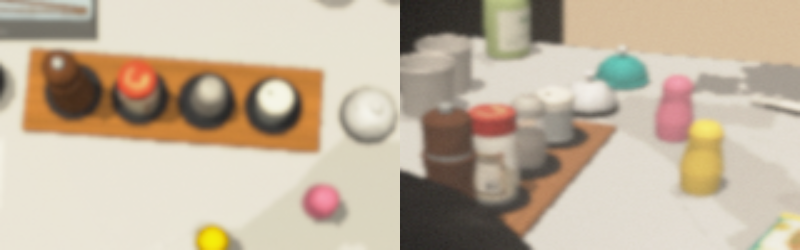

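```bash
python3 -c "
from cell import sign_off
print(sign_off())"
```

```text
the job is handed in; nothing more can be done
None
```

The job is handed in: the tin, salt shaker, spice jar and pepper mill stand upright on the four mats in rising order from the bell. Each measured within about 4 mm of its mat centre, the bell had not moved, and the robot was clear of everything at about 37 s.

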